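Sort the saw's offcuts by metal

ROBOT

A 7-joint arm with a two-finger parallel gripper is mounted at the origin on the work surface. World frame = base frame: x ahead of the robot, y to its left, z up, the work surface at z = 0. Lengths are in m, angles in rad, forces in N, time in s.
With the tool pointing down it reaches from about 0.425 to 0.925 m from the base axis. Payload 6.8 kg.
Tool frame: the origin (TCP) lies on the front face of the gripper's body, between the roots of the fingers; the fingertips stand 73 mm ahead of it and the grasp point (between the pads) lies 54 mm ahead of it; z points along the fingers, y is the direction in which the jaws open and shut (so a half turn about z gives the same grasp; the last joint's range is limited). The gripper opens to 85 mm and grips with 20 to 120 N. Pads are 22 mm wide; open, the fingers measure 114 mm over their backs; the gripper's body (76 mm by 85 mm) begins 54 mm behind the grasp point. The pads swing forward as they close: fully open they stand 13 mm farther back than shut.
Start: joints at [-1.235, 0.477, 0.022, 1.555, -0.011, 1.109, -0.083], TCP at [0.29, 0.61, 0.304] pointing down, gripper open.
Joint ranges: [-2.96, 2.96], [-0.34, 2.1], [-1.41, 1.46], [0.24, 2.44], [-1.37, 4.51], [0.17, 1.92], [-2.96, 2.96]. Speed limits (rad/s): [2.39, 2.39, 3.14, 3.14, 3.14, 3.14, 3.14].

INTERFACE

Orientations are given as a rotation vector (axis times angle).
In Python, from bench import * gives the robot as it stands.
- The arm moves only by the tool jog_arm, never from a script. Its argument "plan" is a list of rows, each a list of 2 entries, a list of its own where there are three numbers: the shift along the world's x, y, z in cm, then the turn about the world's z in rad. In form: [[[tx, ty, tz], twist], ...]. A call has 1 to 12 rows; each row shifts and turns the commanded pose from where the row before left it; what a row does not reach is not made up. A row lasts 1/10 s, in which the tool goes at most 50 mm and 8.59 degrees, less where a joint would pass 70% of its speed; a pose out of reach is approached as far as the arm can. A call is refused whole if a number of a shift passes 5 or a number of a turn 0.15, either way. A call with a gripper value outside its range is refused whole. "hand" is the finger opening in cm, from 0 to 8.54, set as the call begins (left out, the last holds). The fingers move at their own pace and stop on an object; "grip_force" is the grip in N (left out, the last holds). Time passes only in rows, so rows that do not move let the fingers close. It gives the time, the measured TCP pose, the force and the opening at its end, in the units of the state.
- get_obs(): the state, without advancing time (a new reading comes with each control period).
- grab_frame(name): name is "scene" or "side" or "wrist"; returns the picture (420x560x3 uint8, red, green, blue); there is no depth.
- get_calibration(name): a dict with "intrinsics" (3x3 intrinsics, pixels), "xyz" and "orientation" of the camera in the world. Camera axes: x right, y down, z forward; pixel columns grow to the right and rows downward; lengths in m; the calibration is good to about 2 mm. The wrist camera is an equidistant fisheye: a pixel r from the principal point sees the ray r / f radians off the axis. A picture is of the moment at which its call begins: read the wrist's pose just before it. get_calibration takes no time and is no camera call; for the wrist camera it gives the pose at the moment of the call.
- hand_in(): hands the job in, once; it reports no verdict.
The state is a dict: "clock": time; "joints": joint angles; "qvel": joint speeds; "tau": joint torques, N m; "tcp_pos": TCP position; "orientation": TCP orientation; "contact_force": force on the tool from outside, world axes, zero at the start; "moment": the same for the moment, N m; "grip_width": finger opening in m.
Only numpy, scipy, OpenCV 4.12 (cv2) and the standard library are available. Lean on these libraries where they do the work, as an engineer would, in place of code of your own. Each camera call takes 0.05 s, during which the arm holds its last target. There are 200 camera calls.

TASK

Sort the five bar offcuts left from the cut-off saw by metal, whatever their shape: both brass pieces into the yellow tray, both copper pieces into the red tray and the steel tube piece into the blue tray. Every piece must end standing upright on the same end as now, flat on the floor of its tray and let go, ready to have its top stamped. Leave the oil bottle and the hammer alone.

Things in the scene. Friction and masses are not known exactly. Their poses are not given: they have to be found in the camera images.
- brass_round: brass (yellow metal) round-bar offcut standing on end, diameter 32 mm, 45 mm tall, solid, about 0.3 kg. Origin: centre of its underside, z up.
- brass_hex: brass (yellow metal) hexagonal-bar offcut standing on end, 30 mm across flats (35 mm across corners), 45 mm tall, solid, about 0.3 kg. One opposite pair of flats faces its own +y and -y; the other pairs follow every 60 degrees. Origin: centre of its underside, z up.
- copper_round: copper (reddish metal) round-bar offcut standing on end, diameter 34 mm, 45 mm tall, solid, about 0.36 kg. Origin: centre of its underside, z up.
- copper_square: copper (reddish metal) square-bar offcut standing on end, 30 by 30 mm, 45 mm tall, solid, about 0.36 kg. Sides face its own x and y. Origin: centre of its underside, z up.
- steel_tube: steel (grey metal) square-tube offcut standing on end, 36 by 36 mm outside, wall 4 mm, open through, 45 mm tall, about 0.18 kg. Sides face its own x and y. Origin: centre of its underside, z up.
- tray_yellow: yellow painted square tray, fixed to the bench, for brass: 140 by 140 mm outside, 130 by 130 mm inside, walls 5 mm thick and 20 mm high, floor 5 mm above the bench. Origin: centre of its underside on the bench; x and y along its sides, z up. A blank white card is on its outer -x side.
- tray_red: red painted square tray, fixed to the bench, for copper: 140 by 140 mm outside, 130 by 130 mm inside, walls 5 mm thick and 20 mm high, floor 5 mm above the bench. Origin: centre of its underside on the bench; x and y along its sides, z up. A blank white card is on its outer -x side.
- tray_blue: blue painted square tray, fixed to the bench, for steel: 140 by 140 mm outside, 130 by 130 mm inside, walls 5 mm thick and 20 mm high, floor 5 mm above the bench. Origin: centre of its underside on the bench; x and y along its sides, z up. A blank white card is on its outer -x side.
- oil_bottle: bystander: standing white oil bottle with green label and red cap, diameter 52 mm, 130 mm tall. Origin: centre of its underside. Not to be disturbed.
- hammer: bystander: hammer lying flat on the bench at the edge of the work, 260 mm long along its own x, handle to -x, steel head at +x reaching 48 mm to -y and 40 mm to +y, 26 mm high. Origin: on the bench at mid-length. Not to be disturbed.

How it is judged:
At the end, for the whole second after the job is handed in: Brass pieces in the yellow tray, copper in the red, steel tube in the blue: each underside centre within 55 mm of the tray centre along both tray axes, less than 10 mm above the tray underside (floor at 5 mm), upright within 0.12 rad, at rest (under 0.02 m/s, 0.2 rad/s) (x of brass_round in the frame of tray_yellow between -0.055 and 0.055 m and y of brass_round in the frame of tray_yellow between -0.055 and 0.055 m and z of each of brass_round, brass_hex in the frame of tray_yellow below 0.01 m and angle between each of brass_round, brass_hex, copper_round, copper_square, steel_tube's own z axis and vertical below 0.12 rad and linear speed of each of brass_round, brass_hex, copper_round, copper_square, steel_tube below 0.02 m/s and angular speed of each of brass_round, brass_hex, copper_round, copper_square, steel_tube below 0.2 rad/s and x of brass_hex in the frame of tray_yellow between -0.055 and 0.055 m and y of brass_hex in the frame of tray_yellow between -0.055 and 0.055 m and x of copper_round in the frame of tray_red between -0.055 and 0.055 m and y of copper_round in the frame of tray_red between -0.055 and 0.055 m and z of each of copper_round, copper_square in the frame of tray_red below 0.01 m and x of copper_square in the frame of tray_red between -0.055 and 0.055 m and y of copper_square in the frame of tray_red between -0.055 and 0.055 m and x of steel_tube in the frame of tray_blue between -0.055 and 0.055 m and y of steel_tube in the frame of tray_blue between -0.055 and 0.055 m and z of steel_tube in the frame of tray_blue below 0.01 m); the robot touches nothing.
It fails at once if the oil bottle is shifted by more than 25 mm or tipped (distance of oil_bottle from where it was at the start of the episode above 0.025 m or angle between oil_bottle's own z axis and vertical above 0.3 rad).
It fails at once if the hammer is shifted by more than 25 mm (distance of hammer from where it was at the start of the episode above 0.025 m).
It also fails if it takes over 109 s, if anything falls off the work surface, if the arm or the gripper's body presses on something with over 40 N, if the wrist force passes 120 N, or if a joint passes its speed limit or range.

## Working session

There is one attempt and no reset: what is moved stays moved. The work goes in short steps, Python scripts to look and compute and a tool call to move; the robot and the scene stay as the last step left them, time stands still between calls to the robot, and variables do not carry over. Pictures are saved under pics/ and viewed, about 12 in all and at most 16, crops included, and the job is handed in when it is done.

Besides the shell and the picture viewer there is one more tool, called after "Call:" as name(argument=value, ...) on one line, values as JSON. jog_arm: Moves the arm, as the interface text tells. Its arguments: {"type":"object","properties":{"plan":{"type":"array","items":{"type":"array"}},"hand":{"type":"number"},"grip_force":{"type":"number"}},"required":["plan"]}

```bash
ls; mkdir -p pics; python3 - <<'E'
from bench import *
import cv2,numpy as np
np.set_printoptions(precision=4,suppress=True)
print(get_obs())
for n in("scene","side","wrist"):
    c=get_calibration(n);print(n,c)
    cv2.imwrite(f"pics/{n}0.png",grab_frame(n)[:,:,::-1])
a=cv2.imread("pics/scene0.png");cv2.imwrite("pics/scene0b.png",cv2.resize(a,(800,600)))
E
```

```text
pics
{'clock': 0.0, 'joints': array([-1.2351,  0.4778,  0.0223,  1.5565, -0.0115,  1.1093, -0.0831]), 'qvel': array([ 0.0025, -0.0004,  0.0009,  0.0013, -0.0026,  0.0003,  0.0002]), 'tau': array([ -0.0002, -59.6464,   1.608 , -28.119 ,   0.0126,   0.0094,
         0.    ]), 'tcp_pos': array([0.2896, 0.6092, 0.3029]), 'orientation': array([-0.6912, -3.0643,  0.0029]), 'contact_force': array([-0.3227,  0.0464, -0.7769]), 'moment': array([ 0.0178, -0.0023, -0.0101]), 'grip_width': 0.08546512269415593}
scene {'intrinsics': array([[409.2981,   0.    , 277.4999],
       [  0.    , 409.2981, 209.6559],
       [  0.    ,   0.    ,   1.    ]]), 'xyz': array([1.2857, 0.1539, 0.5723]), 'orientation': array([-1.4393, -1.8396,  0.9668])}
side {'intrinsics': array([[456.2812,   0.    , 281.5709],
       [  0.    , 456.2812, 213.2   ],
       [  0.    ,   0.    ,   1.    ]]), 'xyz': array([ 0.1379, -0.7355,  0.9313]), 'orientation': array([-2.3629,  0.5015, -0.2078])}
wrist {'intrinsics': array([[325.1923,   0.    , 283.0467],
       [  0.    , 325.1923, 215.4628],
       [  0.    ,   0.    ,   1.    ]]), 'xyz': array([0.2221, 0.6407, 0.3739]), 'orientation': array([2.4337, 1.5372, 0.2308])}
```

View pics/scene0b.png

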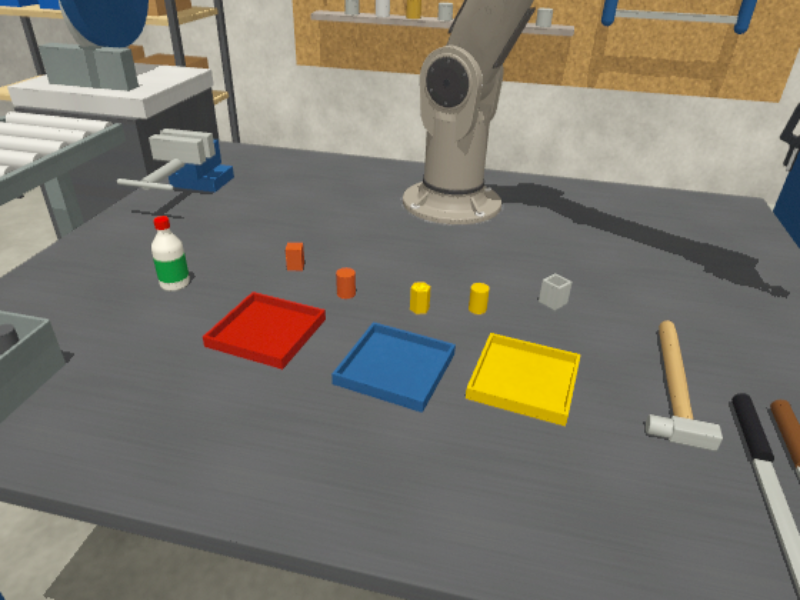

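View pics/side0.png

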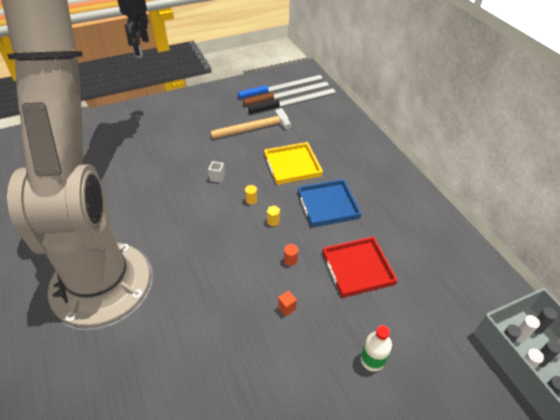

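View pics/wrist0.png

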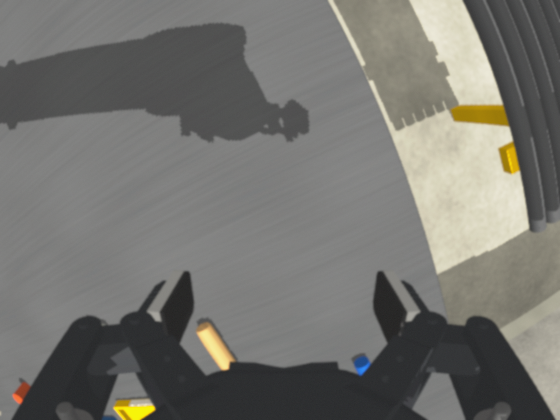

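The three views show all five pieces. In the side view (px) the tube is at (216,171), brass round (251,195), hex (273,216), copper round (291,255) and copper square (287,303). The trays are at (293,163) yellow, (328,203) blue and (358,266) red, the bottle is at (375,350) and the hammer at (250,127). The wrist view covers only empty bench.

```bash
cat > h.py <<'E'
import numpy as np,cv2
from scipy.spatial.transform import Rotation as R
np.set_printoptions(precision=4,suppress=True)
def rays(cal,px,fish=False):
    K=cal["intrinsics"];p=(np.atleast_2d(px)-[K[0,2],K[1,2]])/K[0,0]
    if fish:
        r=np.linalg.norm(p,axis=1,keepdims=True)+1e-12
        d=np.hstack([p/r*np.sin(r),np.cos(r)])
    else: d=np.hstack([p,np.ones((len(p),1))])
    return R.from_rotvec(cal["orientation"]).apply(d)
def plane(cal,px,z,fish=False):
    d=rays(cal,px,fish);o=cal["xyz"];return (o+d*((z-o[2])/d[:,2:]))[:,:2]
def masks(im):
    h=cv2.cvtColor(im,cv2.COLOR_BGR2HSV);H,S,V=cv2.split(h)
    u=lambda m:(m*255).astype(np.uint8)
    return dict(yellow=u((H>=22)&(H<36)&(S>150)&(V>60)),red=u(((H<4)|(H>174))&(S>170)&(V>60)),copper=u((H>=4)&(H<14)&(S>140)&(V>60)),
      blue=u((H>100)&(H<120)&(S>120)&(V>60)),grey=u((S<45)&(V>115)))
def blobs(m,amin,amax):
    n,l,s,c=cv2.connectedComponentsWithStats(m)
    return [(s[i],c[i],l==i) for i in range(1,n) if amin<s[i][4]<amax]
E
python3 - <<'E'
from bench import *
from h import *
for n in("scene","side"):
    im=cv2.imread(f"pics/{n}0.png");cal=get_calibration(n)
    for k,m in masks(im).items():
        for s,c,b in blobs(m,60,6000):
            if k=="grey" and not(80<s[4]<800 and 150<s[1]<260 or n=="side" and 200<s[0]<230 and 150<s[1]<180):continue
            big=s[4]>900
            z=.025 if big else .0225
            print(n,k,s,c,plane(cal,c,z))
            if big:
                q=cv2.boxPoints(cv2.minAreaRect(np.argwhere(b)[:,::-1].astype(np.float32)))
                h=cv2.convexHull(np.argwhere(b)[:,::-1].astype(np.int32));a=cv2.approxPolyDP(h,6,True)[:,0]
                print("  corners",a.tolist(),plane(cal,a,z).tolist())
E
```

```text
scene yellow [287 198  14  22 280] [293.5357 208.3679] [[0.4578 0.0132]]
scene yellow [328 198  15  22 264] [334.7235 208.4318] [[0.4314 0.1113]]
scene yellow [ 326  233   80   65 3510] [367.0875 264.5746] [[0.6264 0.1992]]
  corners [[405, 248], [395, 297], [326, 278], [343, 233]] [[0.5507583769763419, 0.2759574923392451], [0.7053238660329778, 0.254141979734097], [0.6869292672622157, 0.12336262952223001], [0.531237934323134, 0.14112121365403163]]
scene red [108 151  11  10  87] [113.     155.6322] [[ 0.3185 -0.5632]]
scene red [ 142  205   86   54 1117] [184.3115 231.3115] [[ 0.6168 -0.2029]]
  corners [[227, 221], [197, 258], [142, 238], [176, 205]] [[0.5544302436491096, -0.12463618696519943], [0.6947637632782937, -0.14052868381463815], [0.662864782110102, -0.28073855667596503], [0.5224162570462724, -0.26650896141934666]]
scene copper [200 170  13  19 231] [206. 179.] [[ 0.3776 -0.246 ]]
scene copper [235 187  14  22 262] [241.9122 197.7595] [[ 0.4442 -0.1231]]
scene copper [ 150  210   76   42 1358] [185.9389 230.025 ] [[ 0.6114 -0.2014]]
  corners [[225, 217], [197, 251], [150, 2
[... 2688 characters left out ...]
  98.5742] [[0.6298 0.5359]]
side copper [284 244  14  22 245] [290.4735 254.298 ] [[ 0.4482 -0.1226]]
side copper [279 291  18  24 311] [286.8875 302.8553] [[ 0.3823 -0.2447]]
side blue [238  85  30  14 213] [252.6103  91.4085] [[0.6292 0.5845]]
side blue [ 298  179   63   48 2006] [328.9272 202.4766] [[ 0.6188 -0.0059]]
  corners [[359, 217], [312, 226], [298, 187], [343, 179]] [[0.6670693598254254, -0.08529471990140725], [0.5378826396099204, -0.06313974377134046], [0.5670825895752345, 0.08268752051648964], [0.7002331618404014, 0.060383928467779846]]
side grey [ 88 229  18  19  99] [ 96.0101 239.6667] [[0.0154 0.1185]]
side grey [ 60 252  26  41 179] [ 72.7877 273.3911] [[-0.0518  0.0352]]
```

Call:
jog_arm(plan=[[[2.1,-4.4,0.4],0],[[2.1,-4.4,0.4],0],[[2.1,-4.4,0.4],0],[[2.1,-4.4,0.4],0],[[2.1,-4.4,0.4],0],[[2.1,-4.4,0.4],0],[[2.1,-4.4,0.4],0],[[2.1,-4.4,0.4],0],[[2.1,-4.4,0.4],0],[[2.1,-4.4,0.4],0],[[2.1,-4.4,0.4],0],[[2.1,-4.4,0.4],0]])

```text
clock: 1.35
tcp_pos: [0.5422, 0.0797, 0.3521]
orientation: [0.691, 3.065, 0.0]
contact_force: [1.1, 0.0, -0.5]
grip_width: 0.0857
```

Call:
jog_arm(plan=[[[0,0,0],0],[[0,0,0],0],[[0,0,0],0]])

```text
clock: 1.65
tcp_pos: [0.5413, 0.083, 0.3515]
orientation: [-0.688, -3.064, -0.0]
contact_force: [0.3, -0.2, -0.8]
grip_width: 0.0853
```

```bash
python3 - <<'E'
from bench import *
from h import *
o=get_obs();cal=get_calibration("wrist");im=grab_frame("wrist")[:,:,::-1]
cv2.imwrite("pics/w1.png",im);print(o["clock"],o["tcp_pos"],o["orientation"],o["joints"]);print(cal["xyz"],R.from_rotvec(cal["orientation"]).as_matrix())
E
```

```text
1.65 [0.5413 0.083  0.3515] [-0.6884 -3.0642 -0.0004] [-0.5113  0.2238  0.292   1.8211 -0.0722  1.1078  0.935 ]
[0.4737 0.1142 0.4225] [[ 0.4282  0.8636  0.2661]
 [ 0.9037 -0.4093 -0.1255]
 [ 0.0005  0.2942 -0.9557]]
```

View pics/w1.png

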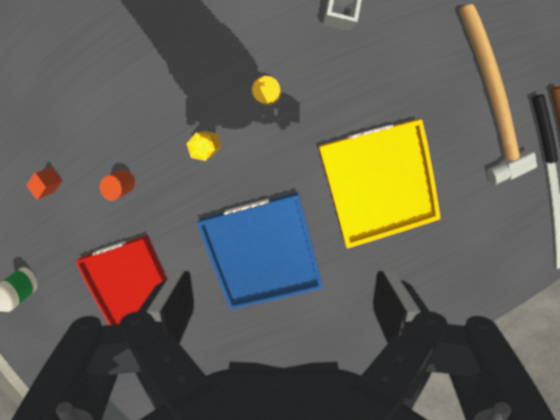

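The wrist view shows the trays with their white cards at the top: red (125,280), blue (262,250), yellow (380,183). The pieces are copper square (43,183), copper round (117,185), hex (204,146), brass round (266,90) and the tube (343,8), which is cut off at the border. Next I rectify onto the top plane to measure.

```bash
cat >> h.py <<'E'
def project(cal,P):
    q=R.from_rotvec(cal["orientation"]).inv().apply(P-cal["xyz"]);K=cal["intrinsics"]
    r=np.linalg.norm(q[:,:2],axis=1);t=np.arctan2(r,q[:,2])
    return (q[:,:2]/r[:,None]*t[:,None]*K[0,0]+[K[0,2],K[1,2]])
def rect(im,cal,c,z,half=.05,n=200):
    # row i = x decreasing (up = +x), col = y decreasing (right = -y)
    g=np.linspace(half,-half,n);X,Y=np.meshgrid(c[0]+g,c[1]+g,indexing="ij")
    m=project(cal,np.stack([X.ravel(),Y.ravel(),0*X.ravel()+z],1)).astype(np.float32).reshape(n,n,2)
    return cv2.remap(im,m,None,cv2.INTER_CUBIC)
E
python3 - <<'E'
from bench import *
from h import *
im=cv2.imread("pics/w1.png");cal=get_calibration("wrist");M=masks(im)
for k in("yellow","red","blue"):
    m=M[k]|(M["copper"] if k=="red" else 0)
    for s,c,b in blobs(m,3000,40000):
        a=cv2.approxPolyDP(cv2.convexHull(np.argwhere(b)[:,::-1].astype(np.int32)),8,True)[:,0]
        P=plane(cal,a,.025,True);print(k,a.tolist(),P.tolist(),P.mean(0))
C=dict(csq=(.380,-.245),cr=(.446,-.123),hex=(.459,.013),br=(.432,.111),tube=(.374,.24))
T=[]
for n,c in C.items():
    t=rect(im,cal,c,.045,.04,266);cv2.putText(t,n,(5,15),0,.5,(255,255,255));cv2.drawMarker(t,(133,133),(255,255,255),0,8);T.append(t)
T.append(T[0]*0);cv2.imwrite("pics/r1.png",np.vstack([np.hstack(T[:3]),np.hstack(T[3:])]))
E
```

```text
yellow [[439, 218], [347, 247], [319, 146], [421, 120]] [[0.6804070115978286, 0.2568943440621297], [0.6609872555486611, 0.12097316528064185], [0.5228108479611958, 0.140054589103502], [0.5442586879008026, 0.27648956126351176]] [0.6021 0.1986]
red [[165, 279], [109, 324], [76, 262], [146, 236]] [[0.5983132604353038, -0.1334003884834975], [0.6318426407537543, -0.2834918521901514], [0.5141209382212533, -0.26595857535655076], [0.5298825198224524, -0.12272160328871555]] [ 0.5685 -0.2014]
blue [[321, 287], [231, 308], [197, 223], [296, 193]] [[0.7020613090081418, 0.06563062695064942], [0.6795856886620941, -0.06662763756267585], [0.5452214093447267, -0.044704704533632275], [0.5646237737738979, 0.08966606855556475]] [0.6229 0.011 ]
```

View pics/r1.png

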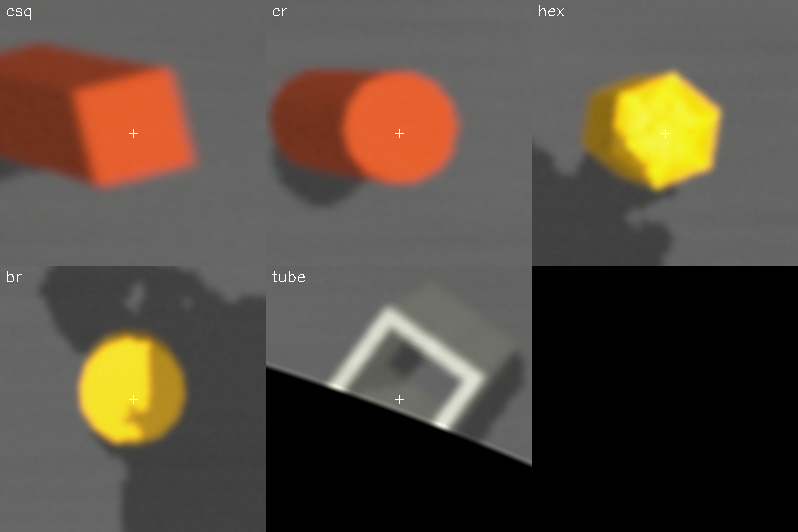

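Call:
jog_arm(plan=[[[-2.75,2.6,-3.0],-0.1],[[-2.75,2.6,-3.0],-0.1],[[-2.75,2.6,-3.0],0],[[-2.75,2.6,-3.0],0],[[-2.75,2.6,-3.0],0],[[-2.75,2.7,-3.0],0],[[0,0,0],0],[[0,0,0],0],[[0,0,0],0]], hand=6.5, grip_force=50)

```text
clock: 2.6
tcp_pos: [0.3773, 0.239, 0.1725]
orientation: [0.993, 2.98, 0.002]
contact_force: [0.5, -0.1, -0.4]
grip_width: 0.065
```

```bash
python3 - <<'E'
from bench import *
from h import *
o=get_obs();cal=get_calibration("wrist");im=grab_frame("wrist")[:,:,::-1].copy()
cv2.imwrite("pics/w2.png",im);print(o["clock"],o["tcp_pos"],o["joints"],o["grip_width"])
m=R.from_rotvec(o["orientation"]).as_matrix();print("jaw",np.degrees(np.arctan2(m[1,1],m[0,1])),m[:,2])
C=dict(tube=(.3764,.24),br=(.434,.111),hex=(.46,.013))
T=[]
for n,c in C.items():
    t=rect(im,cal,c,.045,.04,266);cv2.drawMarker(t,(133,133),(255,255,255),0,8);T.append(t)
cv2.imwrite("pics/r2.png",np.vstack([np.hstack(T),cv2.resize(im,(798,300))]))
E
```

```text
2.6 [0.3773 0.239  0.1725] [-0.8442  0.2983  0.1626  2.2104 -0.0798  0.6369  0.303 ] 0.0649838393666816
jaw 53.14025662604119 [ 0.0011  0.0007 -1.    ]
```

View pics/r2.png

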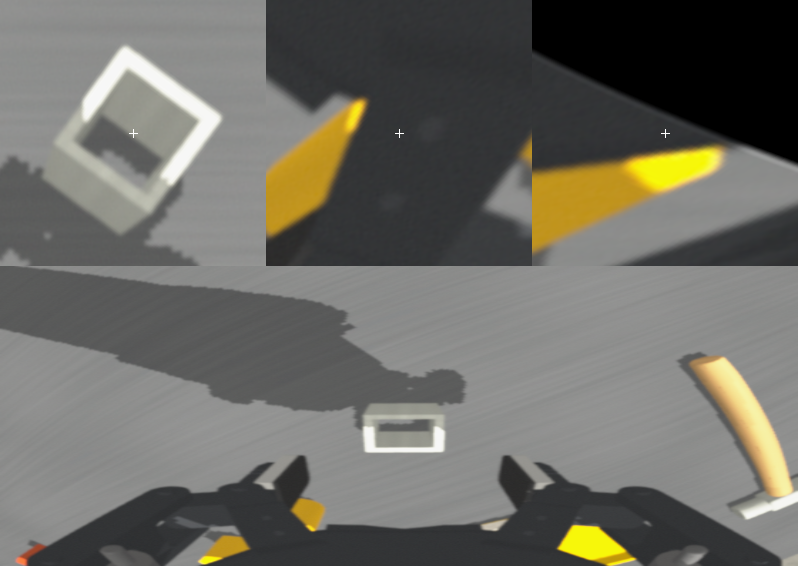

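The tube's corners lie at (125,46), (221,117), (150,212) and (54,141) in the tile, so its centre is (0.3776, 0.2387) and the jaw yaw is aligned. Descend and grip.

Call:
jog_arm(plan=[[[0,0,-3.0],0],[[0,0,-3.0],0],[[0,0,-2.0],0],[[0,0,-0.9],0],[[0,0,0],0],[[0,0,0],0],[[0,0,0],0]])

```text
clock: 3.35
tcp_pos: [0.3776, 0.239, 0.084]
orientation: [0.994, 2.979, 0.003]
contact_force: [0.2, -0.1, -0.4]
grip_width: 0.0653
```

Call:
jog_arm(plan=[[[0,0,0],0],[[0,0,0],0],[[0,0,0],0],[[0,0,0],0],[[0,0,0],0],[[0,0,0],0],[[0,0,0],0],[[0,0,0],0],[[0,0,0],0],[[0,0,0],0]], hand=2.0)

```text
clock: 4.35
tcp_pos: [0.3771, 0.2389, 0.0837]
orientation: [0.994, 2.98, 0.002]
contact_force: [-0.8, -0.3, 8.1]
grip_width: 0.0354
```

Call:
jog_arm(plan=[[[0,0,2.0],0],[[0,0,3.0],0],[[0,0,3.0],0],[[3.08,-2.85,0],0],[[3.08,-2.85,0],0],[[3.08,-2.85,0],0],[[3.08,-2.85,0],0],[[3.08,-2.85,0],0],[[3.08,-2.85,0],0],[[3.08,-2.85,0],0],[[3.08,-2.85,0],0]])

```text
clock: 5.45
tcp_pos: [0.6239, 0.0094, 0.1627]
orientation: [-0.993, -2.98, 0.0]
contact_force: [-0.1, 0.0, -2.2]
grip_width: 0.0356
```

Call:
jog_arm(plan=[[[0,0,-2.0],0],[[0,0,-2.0],0],[[0,0,-2.0],0],[[0,0,0],0],[[0,0,0],0],[[0,0,0],0]])

```text
clock: 6.05
tcp_pos: [0.6238, 0.0107, 0.1041]
orientation: [0.993, 2.979, 0.001]
contact_force: [-0.5, -0.7, -1.4]
grip_width: 0.0353
```

Call:
jog_arm(plan=[[[0,0,-0.8],0],[[0,0,-0.4],0],[[0,0,-0.2],0],[[0,0,-0.1],0],[[0,0,0],0],[[0,0,0],0]])

```text
clock: 6.65
tcp_pos: [0.623, 0.0107, 0.0887]
orientation: [-0.994, -2.98, -0.0]
contact_force: [-3.9, -0.3, 6.9]
grip_width: 0.0354
```

Call:
jog_arm(plan=[[[0,0,0],0],[[0,0,0],0],[[0,0,0],0],[[0,0,0],0],[[0,0,0],0]], hand=6.0)

```text
clock: 7.15
tcp_pos: [0.6233, 0.0106, 0.0878]
orientation: [0.994, 2.98, -0.0]
contact_force: [-0.5, 0.1, -0.7]
grip_width: 0.0599
```

Call:
jog_arm(plan=[[[0,0,2.0],0],[[0,0,3.0],0],[[0,0,3.0],0],[[-4.08,0.05,0],-0.133],[[-4.08,0.05,0],-0.133],[[-4.08,0.05,0],-0.133],[[-4.08,0.05,0],-0.133],[[0,0,0],0],[[0,0,0],0],[[0,0,0],0]])

```text
clock: 8.15
tcp_pos: [0.4616, 0.0129, 0.1684]
orientation: [1.74, 2.614, 0.002]
contact_force: [-0.7, 0.1, -0.3]
grip_width: 0.0601
```

```bash
python3 - <<'E'
from bench import *
from h import *
o=get_obs();cal=get_calibration("wrist");im=grab_frame("wrist")[:,:,::-1].copy()
cv2.imwrite("pics/w3.png",im);print(o["clock"],o["tcp_pos"],o["joints"],o["grip_width"])
m=R.from_rotvec(o["orientation"]).as_matrix();print("jaw",np.degrees(np.arctan2(m[1,1],m[0,1])),m[:,2])
t=rect(im,cal,(.46,.013),.045,.04,400);cv2.drawMarker(t,(200,200),(255,255,255),0,8)
cv2.imwrite("pics/r3.png",np.hstack([t,cv2.resize(im,(400,400))]))
E
```

```text
8.15 [0.4616 0.0129 0.1684] [-0.4693  0.3399  0.3641  2.1913 -0.2004  0.6385  0.4333] 0.06011665519960246
jaw 22.70115730519996 [ 0.0022  0.0002 -1.    ]
```

View pics/r3.png

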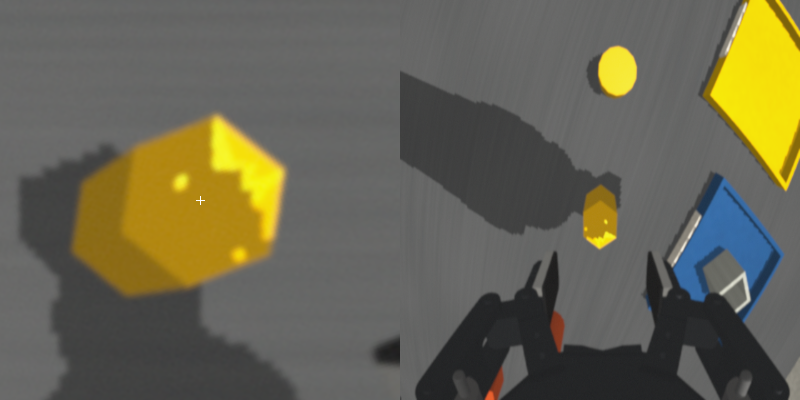

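Hex top centre is at tile (203,200), so (0.460, 0.012), with the yaw aligned to the jaws. The tube stands in the blue tray. Grip the hex.

Call:
jog_arm(plan=[[[-0.1,0,-3.0],0],[[0,0,-3.0],0],[[0,0,-1.6],0],[[0,0,-0.9],0],[[0,0,0],0],[[0,0,0],0],[[0,0,0],0]])

```text
clock: 8.9
tcp_pos: [0.4599, 0.0126, 0.0837]
orientation: [1.742, 2.613, 0.002]
contact_force: [-0.1, -0.1, -0.2]
grip_width: 0.0603
```

Call:
jog_arm(plan=[[[0,0,0],0],[[0,0,0],0],[[0,0,0],0],[[0,0,0],0],[[0,0,0],0],[[0,0,0],0],[[0,0,0],0],[[0,0,0],0],[[0,0,0],0],[[0,0,0],0]], hand=1.5)

```text
clock: 9.9
tcp_pos: [0.4594, 0.0127, 0.0836]
orientation: [1.742, 2.614, 0.002]
contact_force: [-1.9, -0.2, 6.1]
grip_width: 0.0296
```

Call:
jog_arm(plan=[[[0,0,2.0],0],[[0,0,3.0],0],[[0,0,3.0],0],[[2.76,3.07,0],-0.137],[[2.76,3.07,0],-0.137],[[2.76,3.07,0],-0.137],[[2.76,3.07,0],-0.137],[[2.76,3.07,0],0],[[0,0,0],0],[[0,0,0],0]])

```text
clock: 10.9
tcp_pos: [0.5967, 0.167, 0.1623]
orientation: [-2.382, -2.048, 0.002]
contact_force: [-0.6, 0.2, -2.7]
grip_width: 0.0296
```

Call:
jog_arm(plan=[[[0,0,-2.0],0],[[0,0,-2.5],0],[[0,0,-1.5],0],[[0,0,-0.8],0],[[0,0,-0.4],0],[[0,0,0],0],[[0,0,0],0]])

```text
clock: 11.6
tcp_pos: [0.5975, 0.1661, 0.0917]
orientation: [2.384, 2.045, 0.002]
contact_force: [-0.4, -0.3, -2.1]
grip_width: 0.0292
```

Call:
jog_arm(plan=[[[0,0,-0.2],0],[[0,0,-0.1],0],[[0,0,0],0],[[0,0,0],0]])

```text
clock: 12.0
tcp_pos: [0.5974, 0.1663, 0.0887]
orientation: [2.385, 2.045, 0.002]
contact_force: [-2.4, 0.3, 5.8]
grip_width: 0.0298
```

Call:
jog_arm(plan=[[[0,0,0],0],[[0,0,0],0],[[0,0,0],0],[[0,0,0],0],[[0,0,0],0]], hand=5.5)

```text
clock: 12.5
tcp_pos: [0.597, 0.1661, 0.0878]
orientation: [2.385, 2.045, -0.0]
contact_force: [0.0, 0.9, -0.5]
grip_width: 0.0549
```

Call:
jog_arm(plan=[[[0,0,2.0],0],[[0,0,3.0],0],[[0,0,3.0],0],[[-4.08,-1.38,0],0],[[-4.08,-1.38,0],0],[[-4.08,-1.38,0],0],[[-4.08,-1.38,0],0],[[0,0,0],0],[[0,0,0],0],[[0,0,0],0]])

```text
clock: 13.5
tcp_pos: [0.4352, 0.1115, 0.1684]
orientation: [2.384, 2.045, 0.003]
contact_force: [0.2, 0.1, -0.3]
grip_width: 0.0551
```

```bash
python3 - <<'E'
from bench import *
from h import *
o=get_obs();cal=get_calibration("wrist");im=grab_frame("wrist")[:,:,::-1].copy()
cv2.imwrite("pics/w4.png",im);print(o["clock"],o["tcp_pos"],o["joints"],o["grip_width"])
m=R.from_rotvec(o["orientation"]).as_matrix();print("jaw",np.degrees(np.arctan2(m[1,1],m[0,1])),m[:,2])
t=rect(im,cal,(.434,.111),.045,.04,400);cv2.drawMarker(t,(200,200),(255,255,255),0,8)
cv2.imwrite("pics/r4.png",np.hstack([t,cv2.resize(im,(400,400))]))
E
```

```text
13.5 [0.4352 0.1115 0.1684] [-0.8326  0.3424  0.5278  2.2262 -0.2892  0.6346 -0.2482] 0.055058514799466544
jaw -8.745303668326555 [ 0.002   0.0006 -1.    ]
```

View pics/r4.png

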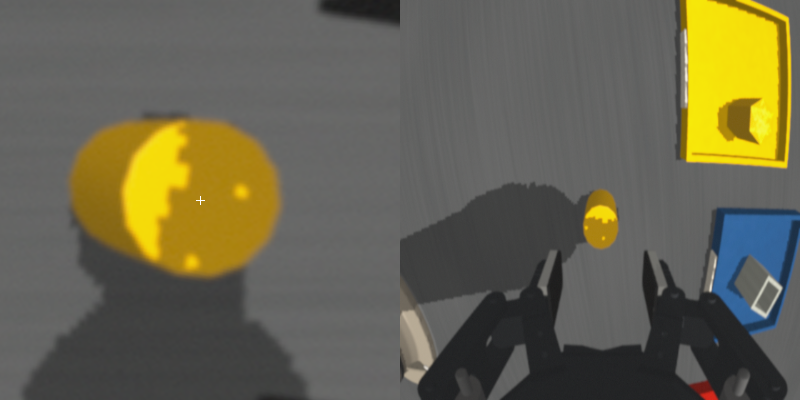

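Brass round top is centred at tile (201,198), so (0.434, 0.111). The hex stands in yellow and the tube in blue.

Call:
jog_arm(plan=[[[-0.1,0,-3.0],0],[[0,0,-3.0],0],[[0,0,-1.6],0],[[0,0,-0.9],0],[[0,0,0],0],[[0,0,0],0],[[0,0,0],0]])

```text
clock: 14.25
tcp_pos: [0.4336, 0.1112, 0.0837]
orientation: [2.384, 2.045, 0.003]
contact_force: [0.7, 0.2, -0.4]
grip_width: 0.0547
```

Call:
jog_arm(plan=[[[0,0,0],0],[[0,0,0],0],[[0,0,0],0],[[0,0,0],0],[[0,0,0],0],[[0,0,0],0],[[0,0,0],0],[[0,0,0],0],[[0,0,0],0],[[0,0,0],0]], hand=1.5)

```text
clock: 15.25
tcp_pos: [0.4333, 0.1112, 0.0837]
orientation: [2.385, 2.045, 0.003]
contact_force: [-1.2, 0.5, 7.0]
grip_width: 0.0306
```

Call:
jog_arm(plan=[[[0,0,2.0],0],[[0,0,3.0],0],[[0,0,3.0],0],[[4.32,2.98,0],0],[[4.32,2.98,0],0],[[4.32,2.98,0],0],[[4.32,2.98,0],0],[[0,0,0],0],[[0,0,0],0],[[0,0,0],0]])

```text
clock: 16.25
tcp_pos: [0.5963, 0.2234, 0.1624]
orientation: [-2.385, -2.044, 0.003]
contact_force: [-0.2, 0.0, -2.0]
grip_width: 0.031
```

Call:
jog_arm(plan=[[[1.1,0.7,0],0],[[0,0,-2.5],0],[[0,0,-2.5],0],[[0,0,-1.2],0],[[0,0,-0.6],0],[[0,0,-0.3],0],[[0,0,0],0],[[0,0,0],0]])

```text
clock: 17.05
tcp_pos: [0.609, 0.2316, 0.0929]
orientation: [2.385, 2.045, 0.002]
contact_force: [0.3, 0.0, -3.0]
grip_width: 0.0308
```

Call:
jog_arm(plan=[[[0,0,-0.2],0],[[0,0,-0.2],0],[[0,0,0],0],[[0,0,0],0]])

```text
clock: 17.45
tcp_pos: [0.6088, 0.2317, 0.0888]
orientation: [-2.385, -2.045, -0.002]
contact_force: [-2.4, 0.4, 5.5]
grip_width: 0.0309
```

Call:
jog_arm(plan=[[[0,0,0],0],[[0,0,0],0],[[0,0,0],0],[[0,0,0],0],[[0,0,0],0]], hand=5.5)

```text
clock: 17.95
tcp_pos: [0.6085, 0.2315, 0.0878]
orientation: [2.385, 2.045, -0.0]
contact_force: [-0.2, -0.5, 0.1]
grip_width: 0.0551
```

Call:
jog_arm(plan=[[[0,0,2.0],0],[[0,0,3.0],0],[[0,0,3.0],0],[[-1.78,-3.94,0],0],[[-1.78,-3.94,0],0],[[-1.78,-3.94,0],0],[[-1.78,-3.94,0],0],[[-1.78,-3.94,0],0],[[-1.78,-3.94,0],0],[[-1.78,-3.94,0],0],[[-1.78,-3.94,0],0],[[-1.78,-3.94,0],0]])

```text
clock: 19.15
tcp_pos: [0.4475, -0.1246, 0.1681]
orientation: [2.384, 2.045, 0.001]
contact_force: [0.2, 0.5, -0.0]
grip_width: 0.0551
```

Call:
jog_arm(plan=[[[0,0,0],0],[[0,0,0],0],[[0,0,0],0]])

```text
clock: 19.45
tcp_pos: [0.4489, -0.1222, 0.168]
orientation: [2.383, 2.047, 0.001]
contact_force: [0.7, 0.0, 0.2]
grip_width: 0.055
```

```bash
python3 - <<'E'
from bench import *
from h import *
o=get_obs();cal=get_calibration("wrist");im=grab_frame("wrist")[:,:,::-1].copy()
cv2.imwrite("pics/w5.png",im);print(o["clock"],o["tcp_pos"],o["joints"],o["grip_width"])
m=R.from_rotvec(o["orientation"]).as_matrix();print("jaw",np.degrees(np.arctan2(m[1,1],m[0,1])),m[:,2])
t=rect(im,cal,(.448,-.1236),.045,.04,400);cv2.drawMarker(t,(200,200),(255,255,255),0,8)
cv2.imwrite("pics/r5.png",np.hstack([t,cv2.resize(im,(400,400))]))
E
```

```text
19.45 [ 0.4489 -0.1222  0.168 ] [-0.3232  0.3726  0.5502  2.1917 -0.3195  0.6527  0.3012] 0.05503501633975737
jaw -8.689254622481556 [ 0.0005  0.0004 -1.    ]
```

View pics/r5.png

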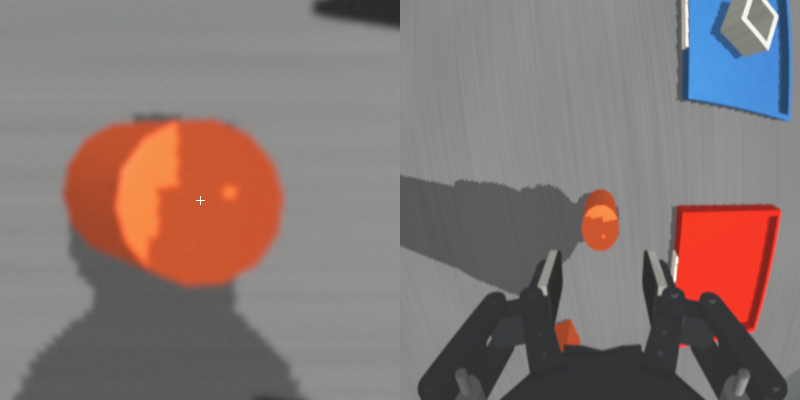

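Copper round top is centred at tile (199,202), so (0.448, -0.123).

Call:
jog_arm(plan=[[[-0.1,-0.1,-3.0],0],[[0,0,-3.0],0],[[0,0,-1.6],0],[[0,0,-0.9],0],[[0,0,0],0],[[0,0,0],0],[[0,0,0],0]])

```text
clock: 20.2
tcp_pos: [0.448, -0.124, 0.0837]
orientation: [2.383, 2.045, 0.002]
contact_force: [0.2, 0.1, 0.7]
grip_width: 0.0549
```

Call:
jog_arm(plan=[[[0,0,0],0],[[0,0,0],0],[[0,0,0],0],[[0,0,0],0],[[0,0,0],0],[[0,0,0],0],[[0,0,0],0],[[0,0,0],0],[[0,0,0],0],[[0,0,0],0]], hand=1.5)

```text
clock: 21.2
tcp_pos: [0.4476, -0.1241, 0.0837]
orientation: [2.385, 2.045, 0.002]
contact_force: [-1.3, 1.0, 7.6]
grip_width: 0.0328
```

Call:
jog_arm(plan=[[[0,0,2.0],0],[[0,0,3.0],0],[[0,0,3.0],0],[[3.68,-1.18,0],0],[[3.68,-1.18,0],0],[[3.68,-1.18,0],0],[[3.68,-1.18,0],0],[[0,0,0],0],[[0,0,0],0],[[0,0,0],0]])

```text
clock: 22.2
tcp_pos: [0.5929, -0.1709, 0.1623]
orientation: [-2.383, -2.044, 0.002]
contact_force: [0.4, 0.7, -4.0]
grip_width: 0.0332
```

Call:
jog_arm(plan=[[[0,0,-2.5],0],[[0,0,-2.5],0],[[0,0,-1.2],0],[[0,0,-0.6],0],[[0,0,-0.3],0],[[0,0,0],0],[[0,0,0],0]])

```text
clock: 22.9
tcp_pos: [0.595, -0.1715, 0.0928]
orientation: [2.384, 2.044, 0.001]
contact_force: [-0.4, -0.3, -3.9]
grip_width: 0.0329
```

Call:
jog_arm(plan=[[[0,0,-0.2],0],[[0,0,-0.2],0],[[0,0,0],0],[[0,0,0],0]])

```text
clock: 23.3
tcp_pos: [0.5949, -0.1714, 0.0888]
orientation: [2.384, 2.045, 0.002]
contact_force: [-2.7, 1.8, 5.4]
grip_width: 0.0328
```

Call:
jog_arm(plan=[[[0,0,0],0],[[0,0,0],0],[[0,0,0],0],[[0,0,0],0],[[0,0,0],0]], hand=5.5)

```text
clock: 23.8
tcp_pos: [0.5945, -0.1713, 0.0879]
orientation: [2.385, 2.045, -0.0]
contact_force: [0.4, 0.2, 0.5]
grip_width: 0.055
```

Call:
jog_arm(plan=[[[0,0,2.0],0],[[0,0,3.0],0],[[0,0,3.0],0],[[-3.55,-1.25,0],0.133],[[-3.55,-1.25,0],0.133],[[-3.55,-1.25,0],0.133],[[-3.55,-1.25,0],0],[[-3.55,-1.25,0],0],[[-3.55,-1.25,0],0],[[0,0,0],0],[[0,0,0],0],[[0,0,0],0]])

```text
clock: 25.0
tcp_pos: [0.3826, -0.2461, 0.1681]
orientation: [1.93, 2.477, 0.001]
contact_force: [-0.5, 0.1, 0.5]
grip_width: 0.0547
```

```bash
python3 - <<'E'
from bench import *
from h import *
o=get_obs();cal=get_calibration("wrist");im=grab_frame("wrist")[:,:,::-1].copy()
cv2.imwrite("pics/w6.png",im);print(o["clock"],o["tcp_pos"],o["joints"],o["grip_width"])
m=R.from_rotvec(o["orientation"]).as_matrix();print("jaw",np.degrees(np.arctan2(m[1,1],m[0,1])),m[:,2])
t=rect(im,cal,(.382,-.246),.045,.04,400);cv2.drawMarker(t,(200,200),(255,255,255),0,8)
cv2.imwrite("pics/r6.png",np.hstack([t,cv2.resize(im,(400,400))]))
E
```

```text
25.0 [ 0.3826 -0.2461  0.1681] [ 0.0439  0.3428  0.4656  2.2106 -0.257   0.637   0.941 ] 0.05470599926521292
jaw 14.155442226103316 [ 0.0011 -0.0003 -1.    ]
```

View pics/r6.png

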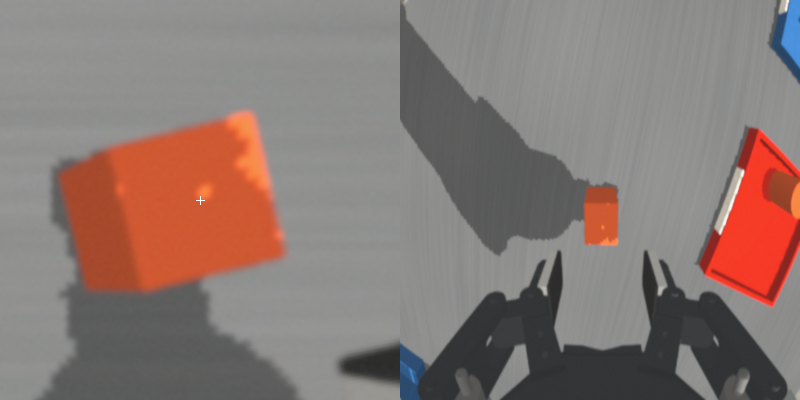

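Copper square top is centred at tile (197,202), aligned with the jaws. The copper round stands in red.

Call:
jog_arm(plan=[[[0,0,-3.0],0],[[0,0,-3.0],0],[[0,0,-1.6],0],[[0,0,-0.9],0],[[0,0,0],0],[[0,0,0],0],[[0,0,0],0]])

```text
clock: 25.75
tcp_pos: [0.3822, -0.2466, 0.0837]
orientation: [1.931, 2.476, 0.001]
contact_force: [0.3, 0.2, -0.3]
grip_width: 0.0548
```

Call:
jog_arm(plan=[[[0,0,0],0],[[0,0,0],0],[[0,0,0],0],[[0,0,0],0],[[0,0,0],0],[[0,0,0],0],[[0,0,0],0],[[0,0,0],0],[[0,0,0],0],[[0,0,0],0]], hand=1.5)

```text
clock: 26.75
tcp_pos: [0.3819, -0.2465, 0.0837]
orientation: [1.931, 2.476, 0.001]
contact_force: [-0.6, -0.0, 6.1]
grip_width: 0.0293
```

Call:
jog_arm(plan=[[[0,0,2.0],0],[[0,0,3.0],0],[[0,0,3.0],0],[[4.1,0.24,0],-0.133],[[4.1,0.24,0],-0.133],[[4.1,0.24,0],-0.133],[[4.1,0.24,0],0],[[4.1,0.24,0],0],[[0,0,0],0],[[0,0,0],0],[[0,0,0],0]])

```text
clock: 27.85
tcp_pos: [0.5848, -0.2345, 0.1623]
orientation: [-2.384, -2.043, 0.002]
contact_force: [-0.8, 0.1, -4.6]
grip_width: 0.0294
```

Call:
jog_arm(plan=[[[0,0,-2.5],0],[[0,0,-2.5],0],[[0,0,-1.2],0],[[0,0,-0.6],0],[[0,0,-0.3],0],[[0,0,0],0],[[0,0,0],0]])

```text
clock: 28.55
tcp_pos: [0.587, -0.2346, 0.0928]
orientation: [2.384, 2.044, 0.001]
contact_force: [-0.1, 0.4, -4.6]
grip_width: 0.0295
```

Call:
jog_arm(plan=[[[0,0,-0.2],0],[[0,0,-0.2],0],[[0,0,0],0],[[0,0,0],0]])

```text
clock: 28.95
tcp_pos: [0.5868, -0.2345, 0.0887]
orientation: [2.384, 2.045, 0.001]
contact_force: [-1.1, 1.2, 5.4]
grip_width: 0.0296
```

Call:
jog_arm(plan=[[[0,0,0],0],[[0,0,0],0],[[0,0,0],0],[[0,0,0],0],[[0,0,0],0]], hand=5.5)

```text
clock: 29.45
tcp_pos: [0.5865, -0.2343, 0.0878]
orientation: [2.385, 2.045, -0.0]
contact_force: [-0.6, -0.5, -0.9]
grip_width: 0.0551
```

Call:
jog_arm(plan=[[[0,0,2.0],0],[[0,0,3.5],0],[[0,0,4.5],0],[[0,0,4.5],0],[[0,0,4.5],0],[[0,0,4.5],0],[[-0.5,-4,2],0],[[-0.5,-4,2],0],[[0,-4,0],0],[[0,0,0],0],[[0,0,0],0],[[0,0,0],0]])

```text
clock: 30.65
tcp_pos: [0.5769, -0.353, 0.3623]
orientation: [-2.382, -2.046, -0.001]
contact_force: [-0.5, 0.5, 1.0]
grip_width: 0.0546
```

```bash
python3 - <<'E'
from bench import *
from h import *
o=get_obs();cal=get_calibration("wrist");im=grab_frame("wrist")[:,:,::-1].copy()
cv2.imwrite("pics/w7.png",im);cv2.imwrite("pics/side7.png",grab_frame("side")[:,:,::-1]);print(o["clock"],o["tcp_pos"])
s=cv2.imread("pics/side7.png")
a=cv2.resize(s[110:330,180:420],(400,367))
t=rect(im,cal,(.605,0),.05,.36,600)[120:480]
cv2.imwrite("pics/r7.png",np.vstack([np.hstack([a,cv2.resize(im,(400,367))]),cv2.resize(t,(800,480))])[:,:800]);
cv2.imwrite("pics/r7.png",cv2.resize(cv2.imread("pics/r7.png"),(800,600)))
E
```

```text
30.65 [ 0.5769 -0.353   0.3623]
```

View pics/r7.png

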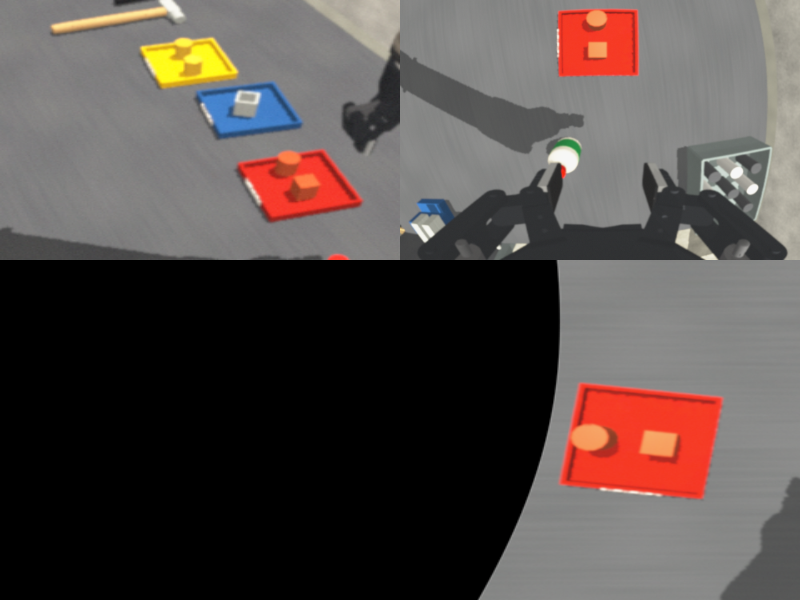

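All pieces stand upright in their trays, but the copper round looks nearer the +y edge of red than planned. I'll check positions in the tray frames numerically.

```bash
python3 - <<'E'
from bench import *
from h import *
def tray(C):  # corners -> frame
    (c,_,_)=cv2.minAreaRect(C.astype(np.float32));return np.array(c)
im=cv2.imread("pics/w7.png");cal=get_calibration("wrist")
h=cv2.cvtColor(im,cv2.COLOR_BGR2HSV);H,S,V=cv2.split(h)
red=(((H<14)|(H>174))&(S>120)).astype(np.uint8)*255
for s,c,b in blobs(red,3000,40000):
    print(s)
    a=cv2.approxPolyDP(cv2.convexHull(np.argwhere(b)[:,::-1].astype(np.int32)),6,True)[:,0]
    P=plane(cal,a,.02,True);print(a.tolist(),P.tolist(),tray(P),cv2.minAreaRect(P.astype(np.float32)))
    t=b&(H>=7)&(H<14)
    for s2,c2,_ in blobs(t.astype(np.uint8)*255,80,3000):print(" piece top",s2,plane(cal,c2,.05,True))
# yellow & blue: side view
im=cv2.imread("pics/side7.png");cal=get_calibration("side");M=masks(im)
for k in("yellow","blue","red"):
    m=M[k]|(M["copper"] if k=="red" else 0)
    for s,c,b in blobs(m,1300,6000):
        a=cv2.approxPolyDP(cv2.convexHull(np.argwhere(b)[:,::-1].astype(np.int32)),5,True)[:,0]
        P=plane(cal,a,.015,False);print(k,a.tolist(),P.tolist(),tray(P))
E
```

```text
[  221    15   113   109 11953]
[[333, 121], [224, 123], [221, 19], [332, 16]] [[0.6508485908931034, -0.29086490550158883], [0.5141512634536743, -0.27227343377233404], [0.5311117214482383, -0.13508654808473267], [0.6705881013976661, -0.1532563273248079]] [ 0.5919 -0.2131] ((0.5918715000152588, -0.21309185028076172), (0.13900554180145264, 0.14065489172935486), 82.57779693603516)
 piece top [261  16  29  33 731] [[ 0.5956 -0.1736]]
 piece top [263  68  27  27 679] [[ 0.5876 -0.2336]]
yellow [[320, 175], [277, 183], [265, 150], [307, 142]] [[0.6527664707723677, 0.11113493533703611], [0.5233843103680192, 0.13077954287321614], [0.5485879703571401, 0.2799565312782162], [0.6854082568257545, 0.2630761091395626]] [0.6044 0.1969]
blue [[359, 217], [312, 226], [298, 187], [343, 179]] [[0.6729080936657369, -0.0781204712526089], [0.542295978493308, -0.05572104591604565], [0.5718181091081003, 0.09171521848225361], [0.7064378118992354, 0.06916553745803233]] [0.6244 0.0067]
red [[395, 283], [342, 296], [323, 249], [373, 237]] [[0.6431942302119896, -0.2956204294212918], [0.5095288363927436, -0.2759355987921852], [0.5332505257073157, -0.13551734201242716], [0.6704883344050532, -0.15298156081339542]] [ 0.59   -0.2145]
```

```bash
python3 -c "
from bench import *
o=get_obs();print(o['clock'],o['contact_force']);print(hand_in())"
```

```text
30.75 [ 0.6848599   0.67502703 -0.65231427]
the job is handed in; nothing more can be done
None
```

I moved all five pieces into their trays and handed the job in at about 31 s of the 109 s allowed. The steel tube is in blue, the hex and round brass in yellow, and the round and square copper in red.

- **Upright and clear:** The last pictures show every piece standing upright and let go. The gripper was clear at z ≈ 0.36 m with about 1 N on the wrist.
- **Red tray:** The final measurement put its centre about 11 mm further toward -y than my first estimate. The copper round therefore sits about 41 mm off-centre instead of the planned 32 mm, and the copper square about 20 mm off. Both are inside the 55 mm limit, so I left them.
- **Yellow tray:** The brass pieces were let go about 32 mm either side of centre, judged from the gripper position at release and the tray's measured centre.
- **Blue tray:** The tube is within about 5 mm of the centre, judged the same way.
- **Not measured:** I never measured final tilt or height as numbers. Each piece was lowered until the arm felt light floor contact, about 5–7 N, before release.
- **Bottle and hammer:** No move went near the hammer. The arm passed only well above the bottle, and no contact showed. I did not measure their positions again at the end.

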